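# Fish the brass link out of the trainer's guide slot

## Robot

A 6-joint arm with a two-finger parallel gripper is mounted at the origin on the work surface. World frame = base frame: x ahead of the robot, y to its left, z up, the work surface at z = 0. Lengths are in mm, angles in degrees, forces in N, time in s.
With the tool pointing down it reaches from about 300 to 850 mm from the base axis. Payload 4.2 kg.
Tool frame: the origin (TCP) lies midway between the tips of the shut fingers; the grasp point (between the pads) lies 19 mm behind it; z points along the fingers, y is the line along which they close (so a half turn about z gives the same grasp; the last joint's range is limited). The gripper opens to 91 mm and grips with 3 to 60 N. Pads are 32 mm wide; open, the fingers measure 118 mm over their backs; the gripper's body (76 mm by 178 mm) begins 60 mm behind the grasp point.
Start: joints at [74.37, 18.312, 89.639, -0, 72.044, -1.146], TCP at [143.819, 556.742, 187.576] pointing down, gripper open.
Joint ranges: [-177.97, 177.97], [-48.28, 115.42], [12.27, 149.76], [-77.06, 257.06], [2.81, 150.46], [-146.56, 146.56]. Speed limits (degrees/s): [147.25, 147.25, 180, 180, 180, 180].

## Interface

Orientations are given as [roll, pitch, yaw] about the fixed x, y, z axes, in that order (R = Rz(yaw) Ry(pitch) Rx(roll)).
In Python, from workcell import env gives the robot as it stands.
- The arm moves only by the shell command python3 -m jog 'ROWS' [FORCE]. ROWS is a JSON object of lists of equal length, an entry for each row: "jaw": the finger opening in mm, from 0 to 91.2; "slide": the shift along the tool's x, y, z in units of 30 mm (1.0 is 30 mm), a list of three; "spin": the turn about the tool's z in units of 8 degrees (1.0 is 8 degrees). In form: {"jaw": [jaw, ...], "slide": [[dx, dy, dz], ...], "spin": [spin, ...]}. A call has 1 to 10 rows; each row shifts and turns the commanded pose from where the row before left it, along the tool's axes as they then stand; what a row does not reach is not made up. A row lasts 1/10 s, in which the tool goes at most 50 mm and 8.59 degrees, less where a joint would pass 70% of its speed; a pose out of reach is approached as far as the arm can. A call is refused whole if a number of a shift passes 1 or a number of a turn 1, either way. A call with a gripper value outside its range is refused whole. The fingers move at their own pace and stop on an object; FORCE is the grip in N (left out, the last holds). Time passes only in rows, so rows that do not move let the fingers close. It gives the time, the measured TCP pose, the force, the opening and the grip force at its end, in the units of the state.
- env.state(): the state, without advancing time (a new reading comes with each control period).
- env.grab_frame(name): name is "scene" or "top" or "wrist"; returns the picture (384x512x3 uint8, red, green, blue); there is no depth.
- env.camera_model(name): a dict with "fx", "fy", "cx", "cy" (pixels), "camera_from_world" (4x4, takes a point from world to camera coordinates). Camera axes: x right, y up, looking along -z (the intrinsics and any distortion apply to the point x, -y, -z); pixel columns grow to the right and rows downward; lengths in mm; the calibration is good to about 2 mm. The wrist camera is an equidistant fisheye: a pixel r from the principal point sees the ray r / f radians off the axis. A picture is of the moment at which its call begins: read the wrist's pose just before it. camera_model takes no time and is no camera call; for the wrist camera it gives the pose at the moment of the call.
- env.job_done(): hands the job in; it is judged then, once.
The state is a dict: "time_s": time; "qpos": joint angles; "qvel": joint speeds; "effort": joint torques, N m; "ee_pos": TCP position; "ee_rot": TCP orientation; "force": force on the tool from outside, world axes, zero at the start; "torque": the same for the moment, N m; "gripper_width": finger opening in mm; "gripper_force": force on a finger pad.
Only numpy, scipy, OpenCV 4.12 (cv2) and the standard library are available. Lean on these libraries where they do the work, as an engineer would, in place of code of your own. Each camera call takes 0.05 s, during which the arm holds its last target. There are 200 camera calls.

## Task

A flat brass link has slipped back under the clear covers of the electronics trainer's guide slot. Take the hooked pick from its stand, reach down through the slot into the link's window and gently drag the link forward until it lies flat in the open well, completely clear of the covers. Move the link with the pick only, never press or pull hard, leave the other things alone, and hang the pick back on its stand.

Things in the scene. Friction and masses are not known exactly. Their poses are not given: they have to be found in the camera images.
- console: Fixed white trainer console, 320 (x) by 200 (y) by 50 mm high; origin at the centre of its underside, z up, front to -x. A guide slot runs along its x axis at y = 0: an open well in front, a covered channel behind it. Their one level black floor, z = 22 mm, is sprung: it sinks 1 mm per 5 N, at most 5 mm. Breadboard and knobs, up to 14 mm high, stand on top, over 35 mm from the slot.
- well (a point): Point on the floor of the console's open front well, at its centre: 22 mm over the bench, console x = -108.5 mm, y = 0. The well is 87 mm long (x -152 to -65), 56 mm wide, walls 28 mm deep, open above.
- channel (a point): Point on the floor midway along the covered channel: console x = +27.5 mm, y = 0. The channel is 185 mm long (x -65, where it meets the well, to a wall at +120) and 24 mm wide, roofed by two clear covers (z 42 to 50 mm) that leave an open slit 11 mm wide along y = 0.
- link: Loose brass link, about 25 g: flat frame 46 mm long (x) by 20 mm wide (y) by 4 mm thick with a through window 24 (x) by 12 mm (y) in its middle. Origin at the centre of its underside, z up. It starts flat on the channel floor under the covers, its x along the console's x within a few degrees, and is too wide to come up through the slit.
- pick: Loose upright hooked pick, about 100 g. Origin on its axis at the underside of a black flange 34 by 34 by 6 mm; a wooden handle 22 by 22 mm, square to x and y, rises to z = 52 mm. Below: a fixed sleeve 8 mm across, 28 mm long, then a 5 mm thick shank on the axis with a toe bent to the pick's -x, 5 mm thick, ending 10.5 mm from the axis.
- pick_hook (a point): Where the toe's underside would be with the pick's shank fully pushed in: on its axis, 60 mm below the pick's origin. The shank is telescopic and stiff (keeps its length up to 40 N) and is drawn out by an unknown 0 to 30 mm, which this point does NOT follow: the true toe is 0 to 30 mm lower, to be found by feel.
- stand: Fixed pick stand, base 90 (x) by 80 (y) by 8 mm; origin at the centre of its underside. Two level rails along its x, 64 mm long, 10 mm wide, tops at z = 105 mm, leave a 16 mm gap along y = 0, open at both ends. The pick hangs with its shank in the gap, its flange on the rails near their middle, its x along the stand's x.
- module_a: Bystander: small white plug-in module, 34 by 44 by 14 mm, lying on the console's top panel; origin at the centre of its underside.
- screwdriver: Bystander: screwdriver lying on the bench near the stand; origin at the middle of its underside.
Mind the look-alikes: they are no part of the job. What is meant by the pick is not green, and is the larger of those in its own colour.

How it is judged:
By the outcome, as a careful person would: the job done as asked, in the order asked, and still so for the second after the job is handed in, with the robot touching nothing.
It also fails if it takes over 58 s, if anything falls off the work surface, if the arm or the gripper's body presses on something with over 40 N, if the wrist force passes 120 N, or if a joint passes its speed limit or range.

## Working session

There is one attempt and no reset: what is moved stays moved. The work goes in short steps, Python scripts to look and compute and a shell command to move; the robot and the scene stay as the last step left them, time stands still between calls to the robot, and variables do not carry over. Pictures are saved under pics/ and viewed, at most 11 in all, crops included, and the job is handed in when it is done.

```bash
mkdir -p pics; ls; python3 - <<'E'
from workcell import env
import cv2,numpy as np
s=env.state();print(s)
ims=[]
for n in("scene","top"):
    im=env.grab_frame(n);cv2.imwrite(f"pics/{n}0.png",im[:,:,::-1])
    m=env.camera_model(n);print(n,{k:np.round(v,3).tolist() if not isinstance(v,str) else v for k,v in m.items()})
im=env.grab_frame("wrist");cv2.imwrite("pics/wrist0.png",im[:,:,::-1]);print(env.camera_model("wrist"))
E
```

```text
pics
{'time_s': 0.0, 'qpos': array([ 7.43694638e+01,  1.83506765e+01,  8.97054958e+01, -2.72369651e-03,
        7.20440673e+01, -1.14312016e+00]), 'qvel': array([ 0.05790273,  0.03653355,  0.01984381, -0.00194099, -0.05057745,
        0.03139061]), 'effort': array([ 3.72661947e-03, -4.12470961e+01, -2.31975496e+01,  7.30936881e-02,
        4.56154312e-02, -1.23239406e-04]), 'ee_pos': array([143.68658801, 556.19206683, 186.73616245]), 'ee_rot': array([-1.79899729e+02,  5.89278631e-04,  1.65513426e+02]), 'force': array([ 0.21216385, -1.00706193,  1.17787813]), 'torque': array([ 0.00244024, -0.04525455, -0.02541173]), 'gripper_force': 0.0, 'gripper_width': 91.06540603070728}
scene {'fx': 457.817, 'fy': 457.817, 'cx': 252.958, 'cy': 191.792, 'camera_from_world': [[-0.885, 0.465, 0.024, 553.212], [-0.242, -0.503, 0.83, -5.452], [0.398, 0.728, 0.557, -1217.838], [0.0, 0.0, 0.0, 1.0]]}
top {'fx': 370.052, 'fy': 370.052, 'cx': 255.295, 'cy': 190.68, 'camera_from_world': [[-0.164, -0.986, -0.003, -27.13], [0.963, -0.16, 0.214, -580.371], [-0.212, 0.033, 0.977, -677.828], [0.0, 0.0, 0.0, 1.0]]}
{'fx': 297.3186396354542, 'fy': 297.3186396354542, 'cx': 254.87864007002318, 'cy': 187.56173900462227, 'camera_from_world': array([[ 2.49344090e-01,  9.68414712e-01, -6.85641065e-04,
        -5.74689471e+02],
       [-9.28913989e-01,  2.38973313e-01, -2.82861375e-01,
         3.14846567e+01],
       [-2.73763267e-01,  7.11667137e-02,  9.59160556e-01,
        -3.91721911e+02],
       [ 0.00000000e+00,  0.00000000e+00,  0.00000000e+00,
         1.00000000e+00]])}
```

View pics/scene0.png

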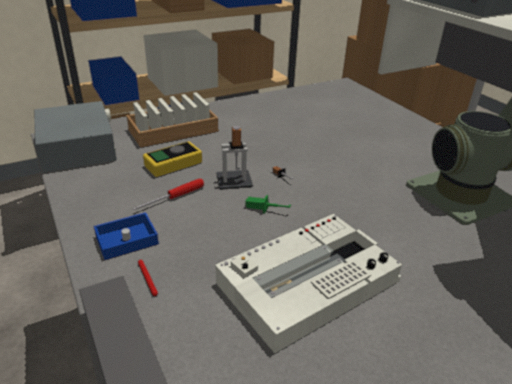

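View pics/top0.png

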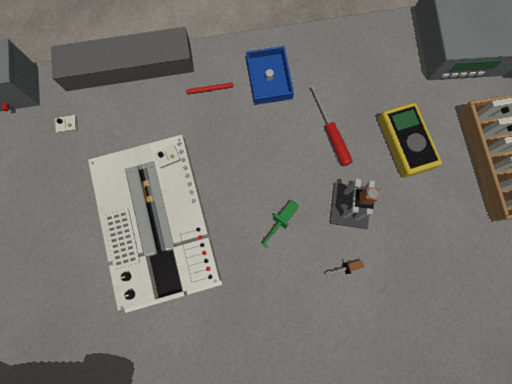

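The scene view shows the pick hanging in its stand (~235,150), with small brown and green look-alikes at (280,172) and (262,203). The top view shows the console (92-219 × 137-310), the well at (167,275), the link under the slit near (148,190), and the stand at (352,203).

```bash
cat > h.py <<'E'
import numpy as np,cv2
from workcell import env
def ray(n,u,v,m=None):
    m=m or env.camera_model(n);T=np.array(m["camera_from_world"])
    d=np.array([(u-m["cx"])/m["fx"],(v-m["cy"])/m["fy"]])
    if n=="wrist":
        r=np.hypot(*d);d3=np.array([*(d/r*np.sin(r) if r>0 else d),np.cos(r)])
    else: d3=np.array([*d,1.])
    d3=d3*[1,-1,-1];R=T[:3,:3];return -R.T@T[:3,3],R.T@d3
def onz(n,u,v,z,m=None):
    c,d=ray(n,u,v,m);return c+d*(z-c[2])/d[2]
def proj(n,P,m=None):
    m=m or env.camera_model(n);T=np.array(m["camera_from_world"]);p=(T[:3,:3]@np.array(P)+T[:3,3])*[1,-1,-1]
    if n=="wrist":
        r=np.hypot(p[0],p[1]);t=np.arctan2(r,p[2]);q=p[:2]/r*t
    else:q=p[:2]/p[2]
    return np.array([m["cx"],m["cy"]])+m["fx"]*q
E
python3 - <<'E'
from h import *
t=cv2.imread("pics/top0.png");s=cv2.imread("pics/scene0.png")
a=cv2.resize(t[130:317,85:225],None,fx=3.2,fy=3.2,interpolation=cv2.INTER_CUBIC)
b=cv2.resize(t[170:235,325:390],(300,300),interpolation=cv2.INTER_CUBIC)
c=cv2.resize(s[120:195,205:280],(298,298),interpolation=cv2.INTER_CUBIC)
o=np.zeros((600,800,3),np.uint8);o[:a.shape[0],:a.shape[1]]=a[:600];o[:300,500:]=b;o[300:598,500:798]=c
cv2.imwrite("pics/comp.png",o)
# console outline
hsv=cv2.cvtColor(t,cv2.COLOR_BGR2HSV)
m=((hsv[...,2]>150)&(hsv[...,1]<60)).astype(np.uint8);m[:,:80]=0;m[:130]=0;m[:,230:]=0
m=cv2.morphologyEx(m,cv2.MORPH_CLOSE,np.ones((15,15)))
c=max(cv2.findContours(m,0,2)[0],key=cv2.contourArea)
r=cv2.minAreaRect(c);bp=cv2.boxPoints(r);print(bp)
P=np.array([onz("top",*p,50)for p in bp]);print(P.round(1),[np.linalg.norm(P[i]-P[i-1]).round(1) for i in range(4)],P.mean(0))
E
```

```text
[[ 77.3955  161.76791]
 [181.10109 133.68097]
 [222.35098 285.98825]
 [118.6454  314.0752 ]]
[[692.1 231.8  50. ]
 [718.   11.9  50. ]
 [395.6 -28.9  50. ]
 [376.7 173.   50. ]] [np.float64(320.8), np.float64(221.4), np.float64(325.0), np.float64(202.8)] [545.62609254  96.95148825  50.        ]
```

View pics/comp.png

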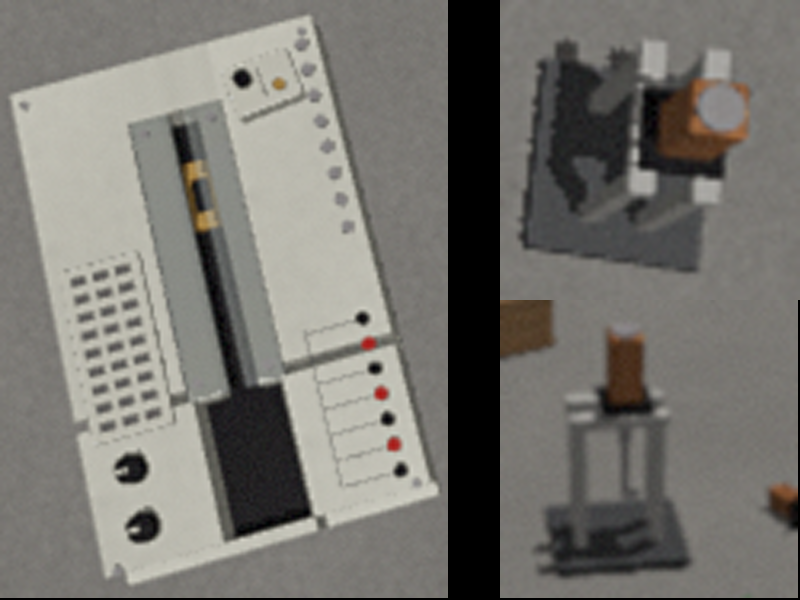

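The composite shows rail tops at (654,58)–(642,180) and (717,62)–(706,190), with the handle top at (720,108). The console's rear corners are (12,95) and (312,16), and the link spans (190,160)–(210,230). The toe seems to point right (world -x) in the scene crop.

```bash
python3 - <<'E'
from h import *
A=lambda x,y:(85+x/3.2,130+y/3.2)
B=lambda x,y:(325+(x-500)/4.615,170+y/4.615)
def w(l,f,x,y,z):print(l,onz("top",*f(x,y),z).round(1))
for l,x,y,z in[("TL",12,95,50),("TR",312,16,50),("BR",437,490,50),("BL",107,577,50),("coverbackL",130,125,50),("cbR",220,102,50),("cfL",188,400,50),("cfR",284,374,50),("slit back",182,122,50),("slitfrontL",228,390,50),("slitfrontR",247,386,50),
("wellfrontfloorL",232,537,22),("wffR",312,516,22),("link back",193,165,26),("link front",206,229,26),("win back",197,182,26),("win front",204,210,26)]:w(l,A,x,y,z)
for l,x,y,z in[("LR back",654,42,105),("LR front",642,194,105),("RR back",717,50,105),("RR front",706,202,105),("handle",720,108,157),("baseTL",548,58,8),("baseBL",525,248,8),("baseBR",698,270,8)]:w(l,B,x,y,z)
h=onz("top",*B(720,108),157);m=env.camera_model("scene");print(proj("scene",h),proj("wrist",h))
# link colour in wrist
E
```

```text
TL [692.8 208.2  50. ]
TR [714.6   9.3  50. ]
BR [401.2 -28.2  50. ]
BL [383.6 172.9  50. ]
coverbackL [660.  134.4  50. ]
cbR [665.8  75.4  50. ]
cfL [479.3 114.9  50. ]
cfR [485.3  54.9  50. ]
slit back [656.4 101.   50. ]
slitfrontL [481.3  90.   50. ]
slitfrontR [481.8  78.2  50. ]
wellfrontfloorL [393.6 104.4  22. ]
wffR [398.   53.7  22. ]
link back [633.8 103.2  26. ]
link front [589.5  99.2  26. ]
win back [621.9 101.8  26. ]
win front [602.3  99.2  26. ]
LR back [ 549.  -317.1  105. ]
LR front [ 488.1 -298.3  105. ]
RR back [ 541.4 -341.8  105. ]
RR front [ 480.7 -322.9  105. ]
handle [ 509.4 -319.1  157. ]
baseTL [ 569.2 -297.6    8. ]
baseBL [ 483.4 -268.5    8. ]
baseBR [ 460.6 -344.2    8. ]
[236.28286539 127.85869827] [-23.53794335 394.43332353]
```

View pics/wrist0.png

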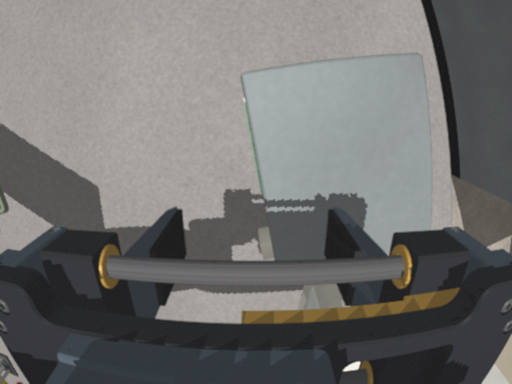

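The wrist view shows only the bench edge and fingers, so the targets come from the top view. The console centre is about (547,91) at yaw 6.3°, the stand yaw is about -17° (rails measure 63.7 mm), and the handle is near (510,-319). I'll turn the tool to yaw 72.8, raise it and go over.

```bash
python3 -m jog '{"jaw":[60,60,60,60,60,60,60,60,60,60],"slide":[[0,0,-0.2],[0,0,-0.2],[0,0,-0.2],[0,0,-0.2],[0,0,-0.2],[0,0,-0.2],[0,0,-0.2],[0,0,-0.2],[0,0,-0.2],[0,0,-0.2]],"spin":[0.97,0.97,0.97,0.97,0.97,0.97,0.97,0.97,0.97,0.97]}'; python3 -m jog '{"jaw":[60,60,60],"slide":[[0,0,0],[0,0,0],[0,0,0]],"spin":[0.95,0.95,0]}'
```

```text
time_s: 1.15
ee_pos: [143.7, 556.5, 247.4]
ee_rot: [-180.0, 0.0, 87.6]
force: [-0.4, 0.5, 0.4]
gripper_width: 60.5
gripper_force: 0.0
time_s: 1.45
ee_pos: [143.8, 556.5, 247.3]
ee_rot: [180.0, 0.0, 72.7]
force: [-0.5, 0.6, -0.1]
gripper_width: 60.1
gripper_force: 0.0
```

```bash
for i in 1; do python3 -m jog '{"jaw":[60,60,60,60,60,60,60,60,60,60],"slide":[[-0.97,0.81,0],[-0.97,0.81,0],[-0.97,0.81,0],[-0.97,0.81,0],[-0.97,0.81,0],[-0.97,0.81,0],[-0.97,0.81,0],[-0.97,0.81,0],[-0.97,0.81,0],[-0.97,0.81,0]],"spin":[0,0,0,0,0,0,0,0,0,0]}'; python3 -m jog '{"jaw":[60,60,60,60,60,60,60,60,60,60],"slide":[[-0.97,0.81,0],[-0.97,0.81,0],[-0.97,0.81,0],[-0.97,0.81,0],[-0.97,0.81,0],[-0.97,0.81,0],[-0.97,0.81,0],[-0.97,0.81,0],[-0.97,0.81,0],[-0.97,0.81,0]],"spin":[0,0,0,0,0,0,0,0,0,0]}'; done
```

```text
time_s: 2.45
ee_pos: [289.5, 205.2, 247.5]
ee_rot: [180.0, -0.0, 72.9]
force: [0.5, 0.8, 0.1]
gripper_width: 59.9
gripper_force: 0.0
time_s: 3.45
ee_pos: [435.2, -145.0, 247.4]
ee_rot: [-180.0, -0.0, 72.9]
force: [0.8, 0.2, -0.4]
gripper_width: 59.9
gripper_force: 0.0
```

```bash
python3 - <<'E'
from h import *
m=env.camera_model("wrist");im=env.grab_frame("wrist");cv2.imwrite("pics/w1.png",im[:,:,::-1])
for p in[(509.4,-319.1,157),(515,-320,105),(515,-320,0)]:print(proj("wrist",p,m))
T=np.array(m["camera_from_world"]);print(-T[:3,:3].T@T[:3,3], T[2,:3])
E
python3 -m jog '{"jaw":[60,60,60,60],"slide":[[-0.97,0.81,0],[-0.97,0.81,0],[-0.97,0.81,0],[0,0,0]],"spin":[0,0,0,0]}'
python3 - <<'E'
from h import *
m=env.camera_model("wrist");im=env.grab_frame("wrist");cv2.imwrite("pics/w2.png",im[:,:,::-1])
for p in[(509.4,-319.1,157),(515,-320,105),(515,-320,0)]:print(proj("wrist",p,m))
a=np.hstack([cv2.imread("pics/w1.png"),cv2.imread("pics/w2.png")]);cv2.imwrite("pics/w12.png",cv2.resize(a,(800,300),interpolation=cv2.INTER_AREA))
E
```

```text
[353.68798214 295.72017734]
[347.16111976 273.09543196]
[330.3919296  240.16232344]
[457.93531441 -68.13707746 444.75033007] [0.08283778 0.26944395 0.95944664]
time_s: 3.9
ee_pos: [479.8, -251.8, 246.4]
ee_rot: [180.0, 0.1, 72.7]
force: [-0.1, 0.8, -0.8]
gripper_width: 60.4
gripper_force: 0.0
[300.62281993 233.41625935]
[299.14303262 214.80777369]
[289.72199758 190.02859054]
```

View pics/w12.png

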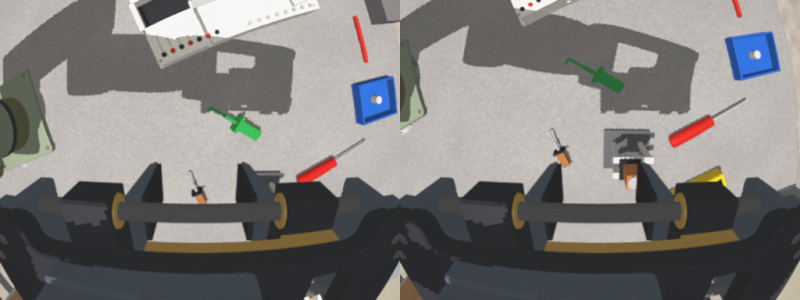

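The w2 half shows the stand at about (628,150) and the handle top near (630,183), i.e. full-resolution (294,234) against a predicted (301,233). I'll zoom in.

```bash
python3 - <<'E'
from h import *
a=cv2.imread("pics/w2.png")[155:255,250:350];cv2.imwrite("pics/w2c.png",cv2.resize(a,(600,600),interpolation=cv2.INTER_CUBIC))
E
```

```text
(no output)
```

View pics/w2c.png

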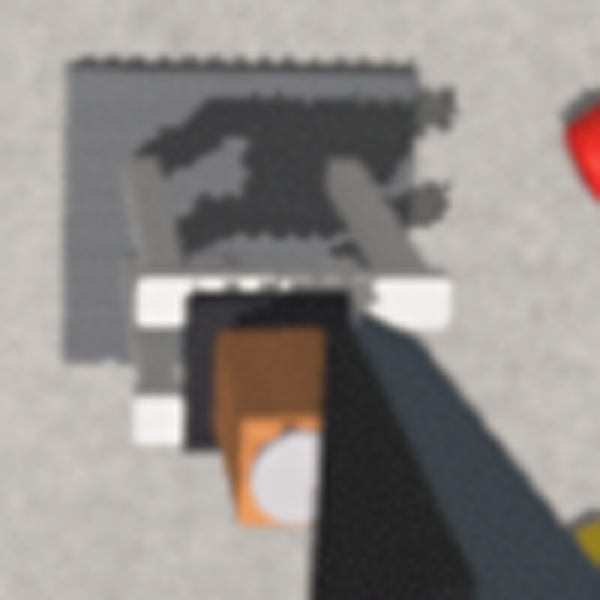

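The crop shows the handle-top disc centred at (297,476), i.e. pixel (299.5,234.3), within 1 px of the prediction. The rail ends are at x=135/450 on rows 302/421.

```bash
python3 - <<'E'
from h import *
f=lambda x,y:(250+x/6,155+y/6)
m=env.camera_model("wrist")
for l,x,y,z in[("disc",297,476,157),("r1L",136,302,105),("r1R",450,302,105),("r2L",132,421,105),("flTL",187,294,111),("flBL",187,450,111)]:print(l,onz("wrist",*f(x,y),z,m).round(1))
p=env.state();print(p["ee_pos"],p["ee_rot"])
y=np.radians(72.8);d=np.array([509.2,-319.3])-p["ee_pos"][:2]
print(d@[np.cos(y),np.sin(y)]/30,d@[np.sin(y),-np.cos(y)]/30)
E
```

```text
disc [ 506.9 -317.3  157. ]
r1L [ 486.  -295.7  105. ]
r1R [ 547.9 -315.3  105. ]
r2L [ 478.  -320.6  105. ]
flTL [ 496.4 -294.9  111. ]
flBL [ 487.4 -327.7  111. ]
[ 478.79927766 -249.61176038  246.47413039] [-1.79903542e+02 -2.94144324e-02  7.27166706e+01]
-1.919397636041908 1.654950856333223
```

```bash
python3 -m jog '{"jaw":[60,60,60,60,60,60,60,60],"slide":[[-0.94,0.79,0],[-0.94,0.79,0],[0,0,0.8],[0,0,0.8],[0,0,0.8],[0,0,0.2],[0,0,0],[0,0,0]],"spin":[0.05,0,0,0,0,0,0,0]}'; python3 - <<'E'
from h import *
m=env.camera_model("wrist")
P=[]
im=env.grab_frame("wrist");cv2.imwrite("pics/w3.png",im[:,:,::-1])
for i in range(3):
    s=env.state();P.append(np.r_[s["ee_pos"],s["ee_rot"][2]]);env.grab_frame("wrist")
print(np.round(P,1))
q=proj("wrist",(508,-318,157),m);print(q)
u,v=q.astype(int);a=im[max(0,v-90):v+90,max(0,u-120):u+120,::-1];print(max(0,u-120),max(0,v-90));cv2.imwrite("pics/w3c.png",cv2.resize(a,None,fx=3,fy=3))
E
```

```text
time_s: 4.75
ee_pos: [507.5, -316.2, 170.9]
ee_rot: [179.9, 0.0, 72.4]
force: [0.6, 0.5, -0.2]
gripper_width: 59.9
gripper_force: 0.0
[[ 507.7 -316.5  171.2   72.4]
 [ 507.7 -316.6  171.2   72.4]
 [ 507.5 -316.6  171.    72.3]]
[257.20201465 212.25303057]
137 122
```

View pics/w3c.png

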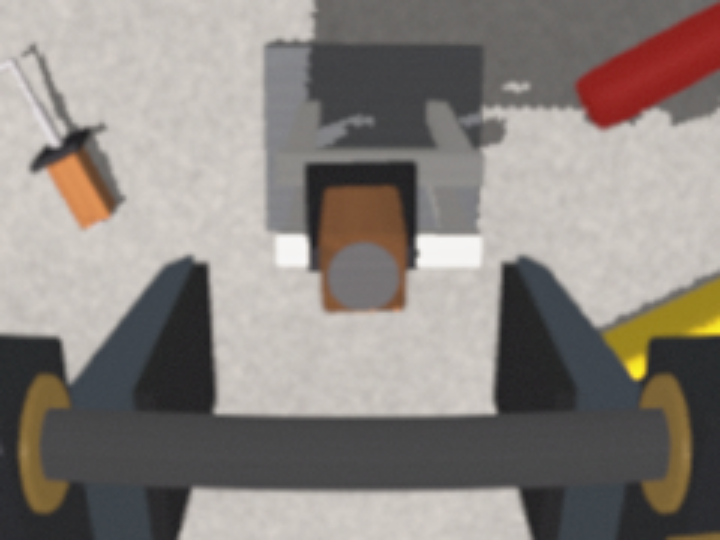

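The handle is centred between the fingers, square to them, with its disc at (258,214). I'll descend and grip.

```bash
python3 -m jog '{"jaw":[60,60,60,19,19,19,19,19,19,19],"slide":[[0,0,0.8],[0,0,0.87],[0,0,0],[0,0,0],[0,0,0],[0,0,0],[0,0,0],[0,0,0],[0,0,0],[0,0,0]],"spin":[0,0,0,0,0,0,0,0,0,0]}' 30;  python3 -m jog '{"jaw":[18,18,18],"slide":[[0,0,0],[0,0,0],[0,0,0]],"spin":[0,0,0]}'
```

```text
time_s: 5.95
ee_pos: [507.3, -316.6, 120.0]
ee_rot: [179.9, 0.0, 72.3]
force: [0.3, -0.9, 2.9]
gripper_width: 21.7
gripper_force: 29.8
time_s: 6.25
ee_pos: [507.3, -316.6, 119.9]
ee_rot: [179.9, 0.0, 72.3]
force: [-0.5, 0.5, 4.7]
gripper_width: 21.5
gripper_force: 29.9
```

```bash
python3 -m jog '{"jaw":[18,18,18,18,18,18,18,18],"slide":[[0,0,-0.2],[0,0,-0.5],[0,0,-0.7],[0,0,-0.7],[0,0,-0.7],[0,0,-0.7],[0,0,-0.5],[0,0,0]],"spin":[0,0,0,0,0,0,0,0]}'; python3 - <<'E'
from h import *
s=env.state();x,y,z=s["ee_pos"];print(s["ee_pos"],s["ee_rot"],s["force"])
im=env.grab_frame("scene");t=env.grab_frame("top");cv2.imwrite("pics/s4.png",im[:,:,::-1]);cv2.imwrite("pics/t4.png",t[:,:,::-1])
for dz in(-15,-75,-105):print(proj("scene",(x,y,z+dz)))
u,v=proj("scene",(x,y,z-60)).astype(int)
a=cv2.resize(im[v-60:v+60,u-60:u+60,::-1],(600,600),interpolation=cv2.INTER_CUBIC);print(u-60,v-60);cv2.imwrite("pics/s4c.png",a)
E
```

```text
time_s: 7.05
ee_pos: [507.4, -316.9, 241.1]
ee_rot: [179.8, 0.0, 72.3]
force: [0.1, 1.1, -2.1]
gripper_width: 22.1
gripper_force: 29.8
[ 507.40742474 -316.86340551  241.14411701] [1.79838484e+02 4.67384151e-02 7.23130604e+01] [ 0.0601263   1.14062449 -2.06240435]
[237.51629371 102.43583585]
[237.39439162 124.78142099]
[237.33605231 135.47546057]
177 59
```

View pics/s4c.png

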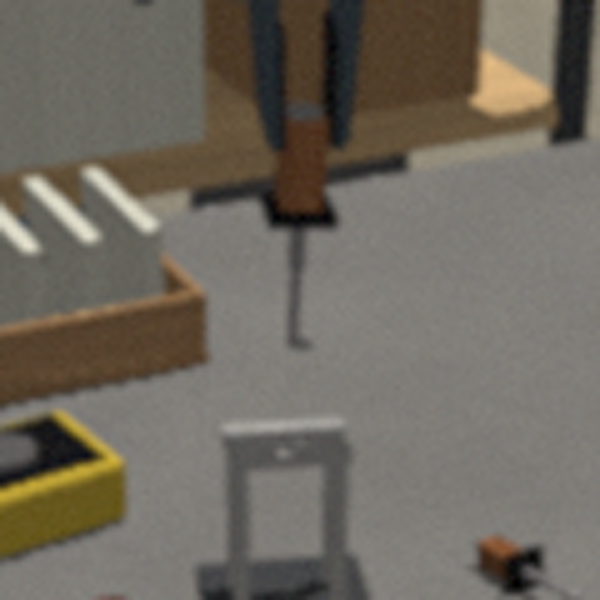

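The shank hangs straight, and its toe at crop (305,345) points right, i.e. world -x, so the pick's yaw is -17.6°. The toe row of 128.4 suggests it is drawn out about 10 mm. I'll go over the well and spin to the console's yaw.

```bash
python3 -m jog '{"jaw":[18,18,18,18,18,18,18,18,18,18],"slide":[[0.5,-0.24,0],[0.91,-0.48,0],[0.91,-0.48,0],[0.91,-0.48,0],[0.91,-0.48,0],[0.91,-0.48,0],[0.91,-0.48,0],[0.91,-0.48,0],[0.91,-0.48,0],[0.91,-0.48,0]],"spin":[0,0,0,0,0,0,0,0,0,0]}'; python3 -m jog '{"jaw":[18,18,18,18,18,18,18,18,18,18],"slide":[[0.91,-0.48,0],[0.91,-0.48,0],[0.91,-0.48,0],[0.41,-0.24,0],[0,0,0],[0,0,0],[0,0,0],[0,0,0],[0,0,0],[0,0,0]],"spin":[0,0,0,0,-0.75,-0.75,-0.75,-0.75,0,0]}';  python3 - <<'E'
from h import *
s=env.state();print(s["ee_pos"],s["ee_rot"])
m=env.camera_model("wrist");im=env.grab_frame("wrist");cv2.imwrite("pics/w5.png",im[:,:,::-1])
t=env.grab_frame("top");cv2.imwrite("pics/t5.png",t[:,:,::-1])
import pickle;pickle.dump((m,s),open("w5.pkl","wb"))
o=np.zeros((600,800,3),np.uint8);a=cv2.resize(im[...,::-1],(800,600),interpolation=cv2.INTER_CUBIC)
cv2.imwrite("pics/w5b.png",a)
E
```

```text
time_s: 8.15
ee_pos: [453.8, -24.4, 238.3]
ee_rot: [-179.8, 0.0, 72.3]
force: [0.2, 0.9, -1.0]
gripper_width: 21.4
gripper_force: 29.8
time_s: 9.15
ee_pos: [435.3, 78.9, 238.7]
ee_rot: [-179.9, -0.0, 96.2]
force: [0.2, 0.1, -0.1]
gripper_width: 21.7
gripper_force: 29.8
[435.29552062  78.89034247 238.73347384] [-1.79902032e+02 -1.45710449e-02  9.62124665e+01]
```

View pics/w5b.png

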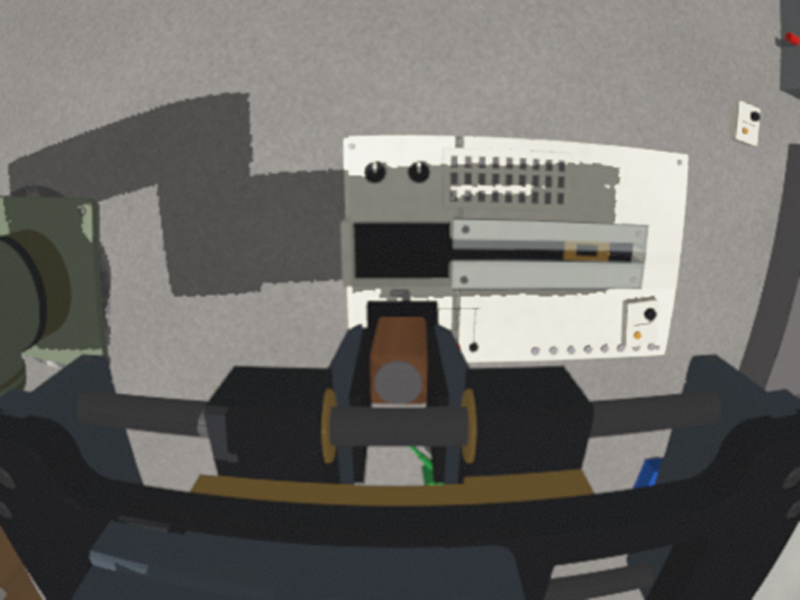

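The wrist view shows the console with its well at (355–450, 222–278), the slit along row ~252, the link at (565–608, 252) and the gripped handle's disc at (398,382). I'll measure slit edges with intensity profiles.

```bash
python3 - <<'E'
from h import *
import pickle
m,s=pickle.load(open("w5.pkl","rb"))
im=cv2.imread("pics/w5.png");g=cv2.cvtColor(im,cv2.COLOR_BGR2GRAY)
for c in(240,260,280,300,320,340,385,395,410):print(c,g[136:190,c].tolist())
hsv=cv2.cvtColor(im,cv2.COLOR_BGR2HSV)
b=cv2.inRange(hsv,(8,90,60),(30,255,255))[145:175,350:420];ys,xs=np.nonzero(b)
print("link px",xs.min()+350,xs.max()+350,ys.min()+145,ys.max()+145)
print("row161",hsv[161,350:412].tolist())
E
```

```text
240 [131, 131, 130, 129, 129, 115, 83, 41, 26, 27, 27, 27, 26, 28, 29, 28, 27, 26, 29, 28, 26, 29, 28, 31, 29, 28, 26, 29, 31, 31, 25, 25, 28, 31, 27, 24, 26, 27, 29, 22, 29, 50, 90, 112, 116, 114, 117, 120, 147, 202, 222, 234, 236, 237]
260 [127, 127, 127, 128, 127, 114, 81, 41, 25, 28, 28, 28, 28, 29, 30, 25, 29, 29, 27, 24, 30, 25, 31, 30, 27, 27, 31, 29, 27, 25, 28, 29, 30, 27, 28, 28, 30, 28, 27, 27, 25, 51, 93, 115, 118, 118, 119, 124, 123, 100, 82, 79, 80, 81]
280 [129, 129, 130, 131, 128, 117, 88, 45, 26, 25, 27, 30, 29, 29, 28, 27, 26, 26, 27, 29, 28, 23, 27, 27, 31, 26, 29, 29, 25, 29, 27, 28, 26, 31, 28, 26, 27, 28, 28, 24, 28, 60, 109, 119, 119, 119, 119, 125, 127, 129, 130, 128, 129, 128]
300 [128, 129, 128, 119, 123, 166, 178, 174, 164, 147, 137, 137, 153, 171, 176, 176, 165, 143, 120, 114, 115, 115, 101, 70, 38, 28, 29, 28, 27, 39, 81, 138, 163, 168, 173, 176, 175, 174, 175, 176, 175, 174, 168, 167, 169, 173, 174, 167, 141, 110, 120, 126, 124, 161]
320 [128, 128, 127, 120, 116, 153, 173, 175, 174, 174, 173, 173, 172, 173, 172, 172, 168, 149, 121, 111, 112, 111, 102, 78
[... 1470 characters left out ...]
12], [18, 151, 110], [19, 143, 112], [18, 140, 111], [18, 125, 90], [17, 76, 54], [135, 27, 38], [90, 15, 35], [120, 13, 38], [130, 20, 39], [105, 14, 37], [120, 20, 39], [0, 0, 36], [105, 13, 38], [120, 13, 39], [105, 13, 38], [0, 0, 40], [15, 64, 56], [18, 113, 86], [19, 142, 108], [19, 137, 115], [18, 136, 116], [18, 134, 116], [18, 133, 115], [19, 138, 113], [18, 125, 110], [15, 63, 73], [128, 18, 58], [130, 13, 58], [135, 9, 57], [120, 4, 60], [128, 17, 59], [135, 8, 61], [120, 4, 61], [128, 16, 65], [150, 4, 65], [143, 16, 64], [120, 8, 66], [130, 11, 68], [120, 7, 69], [20, 8, 98], [24, 17, 147], [24, 16, 159], [27, 16, 158], [30, 16, 160], [30, 16, 161], [27, 14, 160], [27, 15, 158]]
```

```bash
python3 - <<'E'
from h import *
import pickle
m,s=pickle.load(open("w5.pkl","rb"));f=lambda u,v,z:onz("wrist",u,v,z,m)[:2]
M=[]
for c,a,b in((300,153.2,166.4),(320,153.3,166.4),(340,153.8,166.8),(385,154.8,167.6),(395,154.7,167.5)):
    p,q=f(c,a,50),f(c,b,50);M.append((p+q)/2);print(c,p.round(1),q.round(1),np.linalg.norm(p-q).round(1),M[-1].round(1))
M=np.array(M);k=np.polyfit(M[:,0],M[:,1],1);print("yaw",np.degrees(np.arctan(k[0])),k)
for c in(360,368.7,380.8,389.8):print("link",f(c,161,26).round(1))
print("coverfront",f(289,160,50).round(1), "wellfront floor",f(227,160,22).round(1))
t=s["ee_pos"];g=f(254.7,244.5,t[2]+37);y=np.radians(s["ee_rot"][2]);d=g-t[:2];print("disc off toolx,y",d@[np.cos(y),np.sin(y)],d@[np.sin(y),-np.cos(y)])
g=cv2.cvtColor(cv2.imread("pics/w5.png"),cv2.COLOR_BGR2GRAY);print(g[150,276:300],g[172,276:300],g[160,220:236])
E
```

```text
300 [492.2  99.7] [494.7  81.9] 17.9 [493.5  90.8]
320 [519.2 102.9] [522.   85.2] 18.0 [520.6  94. ]
340 [547.1 105.8] [550.2  88. ] 18.0 [548.6  96.9]
385 [614.3 113.6] [618.2  95.5] 18.5 [616.2 104.6]
395 [630.3 116.1] [634.4  97.8] 18.7 [632.4 106.9]
yaw 6.521983933079817 [ 0.1143243  34.36326351]
link [587.2  96.1]
link [601.1  97.9]
link [620.9 100.6]
link [636.1 102.6]
coverfront [478.8  88.8] wellfront floor [395.  74.]
disc off toolx,y -2.4709077109006277 -0.7416426619515537
[ 26  25  29  28  28  30  23  27  29  27  26  57 102 130 160 174 176 175
 178 176 174 173 172 175] [ 28  26  28  26  27  29  26  23  26  30  45  83 111 140 167 174 174 174
 175 176 176 176 175 175] [128 128 127 129 122 111  89  51  28  24  26  25  28  24  29  30]
```

The measurements hold together: the slit centre line is y ≈ 86.9 + 0.1143·(x−494), yaw 6.5°, and the link centre is x ≈ 612. The pick axis sits about 2 mm toward tool -x from the TCP. I'll feel for the toe's length on the open well floor first.

```bash
python3 -m jog '{"jaw":[18,18,18,18,18,18,18,18,18],"slide":[[0.1,0,0.5],[0,0,0.7],[0,0,0.7],[0,0,0.7],[0,0,0.7],[0,0,0.4],[0,0,0.1],[0,0,0],[0,0,0]],"spin":[0,0,0,0,0,0,0,0,0]}'; python3 -m jog '{"jaw":[18,18,18,18],"slide":[[0,0,0.05],[0,0,0.05],[0,0,0],[0,0,0]],"spin":[0,0,0,0]}';python3 -m jog '{"jaw":[18,18,18,18],"slide":[[0,0,0.05],[0,0,0.05],[0,0,0],[0,0,0]],"spin":[0,0,0,0]}'
```

```text
time_s: 10.15
ee_pos: [436.6, 81.7, 126.1]
ee_rot: [179.9, -0.0, 96.3]
force: [0.6, -0.4, -1.3]
gripper_width: 21.9
gripper_force: 29.8
time_s: 10.55
ee_pos: [436.1, 81.6, 122.6]
ee_rot: [180.0, -0.0, 96.3]
force: [-0.0, -0.2, -1.5]
gripper_width: 21.5
gripper_force: 29.8
time_s: 10.95
ee_pos: [436.0, 81.6, 119.4]
ee_rot: [-180.0, -0.0, 96.3]
force: [-0.5, 0.6, -1.1]
gripper_width: 21.8
gripper_force: 29.8
```

```bash
python3 -m jog '{"jaw":[18,18,18,18],"slide":[[0,0,0.05],[0,0,0.05],[0,0,0],[0,0,0]],"spin":[0,0,0,0]}'; python3 -m jog '{"jaw":[18,18,18,18],"slide":[[0,0,0.05],[0,0,0.03],[0,0,0],[0,0,0]],"spin":[0,0,0,0]}'
```

```text
time_s: 11.35
ee_pos: [436.0, 81.5, 116.4]
ee_rot: [-180.0, -0.0, 96.3]
force: [-0.3, -0.0, -1.3]
gripper_width: 21.7
gripper_force: 29.8
time_s: 11.75
ee_pos: [436.0, 81.6, 114.0]
ee_rot: [-180.0, -0.0, 96.3]
force: [0.0, -0.1, -1.1]
gripper_width: 21.4
gripper_force: 29.8
```

```bash
python3 -m jog '{"jaw":[18,18,18],"slide":[[0,0,0.05],[0,0,0],[0,0,0]],"spin":[0,0,0]}'
```

```text
time_s: 12.05
ee_pos: [436.0, 81.5, 112.5]
ee_rot: [-180.0, -0.0, 96.3]
force: [0.3, 0.6, -0.7]
gripper_width: 21.6
gripper_force: 29.8
```

```bash
python3 -m jog '{"jaw":[18,18,18],"slide":[[0,0,0.04],[0,0,0],[0,0,0]],"spin":[0,0,0]}'
```

```text
time_s: 12.35
ee_pos: [436.0, 81.5, 111.3]
ee_rot: [-180.0, -0.0, 96.3]
force: [0.3, 0.8, -0.6]
gripper_width: 21.6
gripper_force: 29.8
```

```bash
python3 -m jog '{"jaw":[18,18,18],"slide":[[0,0,0.04],[0,0,0],[0,0,0]],"spin":[0,0,0]}'
```

```text
time_s: 12.65
ee_pos: [436.0, 81.6, 110.1]
ee_rot: [-180.0, -0.0, 96.3]
force: [0.5, -0.4, -1.4]
gripper_width: 21.7
gripper_force: 29.8
```

```bash
python3 -m jog '{"jaw":[18,18,18],"slide":[[0,0,0.04],[0,0,0],[0,0,0]],"spin":[0,0,0]}'
```

```text
time_s: 12.95
ee_pos: [436.0, 81.6, 108.9]
ee_rot: [-180.0, -0.0, 96.3]
force: [-0.4, 0.5, -0.8]
gripper_width: 21.8
gripper_force: 29.8
```

```bash
python3 -m jog '{"jaw":[18,18],"slide":[[0,0,0.05],[0,0,0]],"spin":[0,0]}'
```

```text
time_s: 13.15
ee_pos: [436.1, 81.6, 107.4]
ee_rot: [180.0, -0.0, 96.3]
force: [0.4, 0.8, -0.4]
gripper_width: 21.6
gripper_force: 29.9
```

```bash
python3 -m jog '{"jaw":[18,18],"slide":[[0,0,0.05],[0,0,0]],"spin":[0,0]}'
```

```text
time_s: 13.35
ee_pos: [436.4, 81.6, 106.3]
ee_rot: [179.9, -0.0, 96.3]
force: [-0.4, -0.3, 4.4]
gripper_width: 21.7
gripper_force: 29.8
```

```bash
python3 -m jog '{"jaw":[18,18],"slide":[[0,0,0.05],[0,0,0]],"spin":[0,0]}'
```

```text
time_s: 13.55
ee_pos: [436.6, 81.7, 105.3]
ee_rot: [179.9, -0.0, 96.3]
force: [-0.5, -0.1, 8.3]
gripper_width: 22.0
gripper_force: 29.8
```

Contact is at TCP z ≈ 107.3, so the toe is drawn out about 10 mm, matching the camera. I'll lift clear, move along the slot over the window and check before entering.

```bash
python3 -m jog '{"jaw":[18,18,18,18,18,18,18,18,18,18],"slide":[[0,0,-0.3],[0,0,-0.75],[0,0,-0.75],[0.01,0.5,0],[0.01,0.86,0],[0.01,0.86,0],[0.01,0.86,0],[0.01,0.86,0],[0.01,0.86,0],[0,0.72,0]],"spin":[0,0,0,0,0,0,0,0,0,0]}';python3 -m jog '{"jaw":[18,18,18,18],"slide":[[0.0,0.5,0],[0,0,0],[0,0,0],[0,0,0]],"spin":[0,0,0,0]}'; python3 -m jog '{"jaw":[18,18,18,18],"slide":[[0.0,0,0.4],[0,0,0.2],[0,0,0],[0,0,0]],"spin":[0,0,0,0]}'
python3 - <<'E'
from h import *
s=env.state();x,y,z=s["ee_pos"];print(s["ee_pos"],s["ee_rot"])
O=[]
for n in("top","scene","wrist"):
    m=env.camera_model(n);im=env.grab_frame(n);cv2.imwrite(f"pics/{n}7.png",im[:,:,::-1])
    q=proj(n,(x,y-2,54),m);print(n,"toe",q,"flange",proj(n,(x,y-2,z-15),m))
    u,v=q.astype(int);u=np.clip(u,45,467);v=np.clip(v,50,334);print(u-40,v-50)
    O.append(cv2.resize(im[v-50:v+50,u-40:u+40,::-1],(264,330),interpolation=cv2.INTER_CUBIC))
cv2.imwrite("pics/c7.png",np.hstack(O))
E
```

```text
time_s: 14.55
ee_pos: [602.0, 101.7, 156.6]
ee_rot: [-179.9, -0.0, 96.3]
force: [-0.3, 0.7, -0.6]
gripper_width: 21.6
gripper_force: 29.8
time_s: 14.95
ee_pos: [614.3, 103.1, 157.8]
ee_rot: [-179.9, -0.0, 96.3]
force: [-0.7, -0.7, -1.0]
gripper_width: 21.5
gripper_force: 29.8
time_s: 15.35
ee_pos: [615.0, 103.2, 140.2]
ee_rot: [-180.0, -0.0, 96.3]
force: [-1.0, 0.6, -1.2]
gripper_width: 21.7
gripper_force: 29.8
[614.99909409 103.17679291 140.18096905] [-1.79968992e+02 -3.90635530e-03  9.63154245e+01]
top toe [143.21840961 186.98445655] flange [131.70488128 178.33563703]
103 136
scene toe [283.24416687 276.25588744] flange [285.63277842 247.6870555 ]
243 226
wrist toe [254.77581334 186.56513243] flange [254.8313708 212.4552643]
214 136
```

View pics/c7.png

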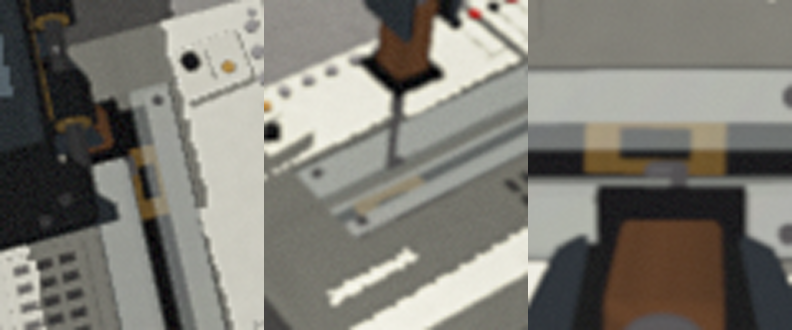

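Left to right: top, scene and wrist crops. In the wrist crop the toe (645–690, row ~168) hovers at the slit over the link's window (620–690), but about 4 mm too far back. I'll check the lateral fit with profiles.

```bash
python3 - <<'E'
from h import *
im=cv2.imread("pics/wrist7.png");g=cv2.cvtColor(im,cv2.COLOR_BGR2GRAY)
for c in(218,226,240,244,248,251,254,257,260,262,264,266,272,280):print(c,g[168:198,c].tolist())
for z in(42,50,22,26):print(z,[proj("wrist",(615-k*.11,100.7+k,z)).round(1).tolist() for k in(-12,-6,-5.5,0,5.5,6)])
E
```

```text
218 [183, 181, 183, 183, 175, 147, 123, 118, 119, 117, 119, 118, 111, 75, 38, 24, 27, 28, 26, 24, 27, 66, 111, 138, 166, 173, 173, 174, 178, 177]
226 [180, 179, 180, 181, 172, 138, 119, 116, 118, 117, 116, 119, 110, 74, 38, 25, 23, 23, 30, 26, 29, 65, 111, 137, 164, 173, 172, 175, 175, 177]
240 [178, 179, 182, 181, 177, 162, 156, 153, 153, 153, 152, 153, 147, 115, 91, 87, 88, 88, 91, 85, 64, 74, 113, 120, 73, 31, 22, 28, 28, 26]
244 [180, 180, 180, 181, 177, 159, 138, 120, 116, 117, 115, 118, 110, 73, 34, 38, 67, 86, 88, 87, 74, 76, 112, 120, 75, 30, 22, 27, 28, 27]
248 [178, 180, 179, 180, 176, 159, 137, 121, 116, 117, 117, 117, 111, 72, 37, 37, 66, 85, 88, 86, 75, 78, 113, 119, 75, 31, 20, 29, 26, 29]
251 [180, 180, 179, 179, 176, 159, 140, 123, 117, 117, 118, 118, 111, 70, 34, 36, 67, 84, 88, 92, 88, 94, 114, 121, 83, 42, 26, 25, 28, 23]
254 [180, 179, 180, 180, 177, 161, 144, 123, 116, 116, 117, 117, 110, 72, 35, 34, 61, 82, 89, 96, 90, 91, 115, 122, 82, 42, 28, 22, 28, 25]
257 [179, 179, 178, 179, 176, 160, 143, 125, 115, 115, 116, 116, 110, 74, 36, 36, 58, 80, 87, 89, 85, 84, 9
[... 577 characters left out ...]
, 27, 25, 28]
272 [180, 181, 180, 180, 177, 160, 153, 151, 152, 152, 149, 151, 146, 114, 91, 85, 86, 84, 85, 84, 80, 87, 115, 122, 84, 41, 25, 27, 28, 25]
280 [178, 178, 179, 178, 170, 134, 116, 115, 115, 115, 115, 115, 108, 71, 36, 25, 27, 28, 24, 25, 34, 72, 115, 135, 144, 139, 126, 121, 124, 123]
42 [[254.6, 194.9], [254.6, 189.3], [254.6, 188.9], [254.6, 183.7], [254.6, 178.6], [254.6, 178.1]]
50 [[254.6, 197.3], [254.6, 191.6], [254.6, 191.1], [254.6, 185.9], [254.6, 180.6], [254.6, 180.1]]
22 [[254.6, 189.4], [254.6, 184.1], [254.6, 183.7], [254.6, 178.8], [254.6, 173.9], [254.6, 173.5]]
26 [[254.6, 190.4], [254.6, 185.1], [254.6, 184.7], [254.6, 179.8], [254.6, 174.8], [254.6, 174.4]]
```

```bash
python3 - <<'E'
from h import *
im=cv2.imread("pics/wrist7.png");h=cv2.cvtColor(im,cv2.COLOR_BGR2HSV)
print(h[178:194,236:272,1])
x,y=615,101.2
for z in(55,60):print(z,[proj("wrist",(x,y+k,z)).round(1).tolist() for k in(-2.5,0,2.5)])
E
```

```text
[[ 61  60  60  61  59  46  18   4   7   6   4   9   6   7   4   9   6   6
    6   6   4   9   7   7   6   9  13  38  58  63  63  60  61  58  59  61]
 [ 61  59  59  60  59  44  14   9  11   6   9   6   9   9   4   9   9   6
    9   6   9   4   9   9   9   9  11  36  56  60  60  59  58  59  57  59]
 [ 63  64  63  65  63  44  19   9   9   9   7   9   7   7   7   7   7   7
    9   9   9   7   9   9   9   7  11  38  58  64  64  65  63  63  62  65]
 [ 95  93  94  93  93  74  27  10   7  10   7  14  14  10  14   7  10   4
   10   7   7   7  10  10   3  10  13  65  92  99  94  95  97  95  97  95]
 [140 140 141 140 139 122  66   6  14  20  21  21  13  21   7  21  13   7
   21  21  14   7   7  21   7  14  57 128 136 141 146 147 144 140 141 142]
 [159 157 157 155 151 148 123  87 101 108  83  74  95  79  95  97  79  83
   74  51  75  46  48  58  69  44 103 147 153 155 156 153 161 161 161 152]
 [153 158 159 152 158 151 156 151 146 143 138 135 142 135 124 101  89  93
   74  62  60  61  61  64  73 103 131 152 159 159 154 153 153 153 154 160]
 [154 152 152 154 159 155 152 153 149 157 151 153 152 131
[... 688 characters left out ...]
 [ 11   9   9  11  11  11  11   7  11  11  11  11   9  11  11   9   9  11
    9  13   9   8   3   6   6   3   8  11  11  13  13  11  11  11  11  11]
 [ 11   9  13  11  11  11  13  13  13   9  10  10   9  15  10  12  13  10
   10  10   9   5   6   3  10   3   9   8  10  12  10   8  10  10  10  10]
 [  6   4  14  14   7   3  10  14  13   7   7   7   7   9  12   6   9   9
    6   6   7   8   9  14  10   9   3   9   6   6   3   3   6   6   3   6]
 [  6  17  35   9  23   8  16  16   8  24   8  16   0  13   0  12   6  18
    6   0   7  15  16  17   9  15   7   6  18   6   6   6   0  19  12   6]]
55 [[254.4, 189.2], [254.7, 186.8], [255.0, 184.4]]
60 [[254.4, 190.7], [254.7, 188.2], [255.0, 185.8]]
```

The slit centre is y ≈ 100.2 and the toe axis y ≈ 100.8. The window spans -4 to +8 mm about the slit centre, so the lateral fit is good. I'll shift 3.7 mm forward and go down gently.

```bash
python3 -m jog '{"jaw":[18,18,18,18,18,18,18],"slide":[[0,-0.12,0],[0,0,0],[0,0,0.1],[0,0,0.2],[0,0,0.2],[0,0,0.2],[0,0,0]],"spin":[0,0,0,0,0,0,0]}'; python3 -m jog '{"jaw":[18,18,18,18],"slide":[[0,0,0.15],[0,0,0],[0,0,0],[0,0,0]],"spin":[0,0,0,0]}'
```

```text
time_s: 16.2
ee_pos: [610.9, 102.7, 118.0]
ee_rot: [-179.8, 0.0, 96.3]
force: [0.0, -0.4, -1.2]
gripper_width: 21.5
gripper_force: 29.8
time_s: 16.6
ee_pos: [611.9, 102.9, 115.2]
ee_rot: [180.0, -0.0, 96.3]
force: [-0.3, 0.0, -0.5]
gripper_width: 22.1
gripper_force: 29.8
```

```bash
python3 -m jog '{"jaw":[18,18,18,18],"slide":[[0,0,0.08],[0,0,0.05],[0,0,0],[0,0,0]],"spin":[0,0,0,0]}'
```

```text
time_s: 17.0
ee_pos: [611.7, 102.8, 111.0]
ee_rot: [-180.0, -0.0, 96.3]
force: [0.7, -0.0, -0.6]
gripper_width: 21.7
gripper_force: 29.8
```

```bash
python3 -m jog '{"jaw":[18,18,18],"slide":[[0,0,0.05],[0,0,0],[0,0,0]],"spin":[0,0,0]}'
```

```text
time_s: 17.3
ee_pos: [611.7, 102.8, 109.5]
ee_rot: [-180.0, -0.0, 96.3]
force: [-0.1, 0.4, -1.0]
gripper_width: 21.8
gripper_force: 29.8
```

```bash
python3 -m jog '{"jaw":[18,18,18],"slide":[[0,0,0.05],[0,0,0],[0,0,0]],"spin":[0,0,0]}'
```

```text
time_s: 17.6
ee_pos: [611.7, 102.8, 108.0]
ee_rot: [-180.0, -0.0, 96.3]
force: [0.8, 0.0, 0.5]
gripper_width: 22.2
gripper_force: 29.8
```

The toe is inside the window, just off the floor, with no force. I'll drag gently.

```bash
python3 -m jog '{"jaw":[18,18,18,18,18,18,18,18,18,18],"slide":[[0,-0.05,0],[0,-0.05,0],[0,-0.08,0],[0,-0.1,0],[0,-0.1,0],[0,-0.1,0],[0,-0.1,0],[0,-0.1,0],[0,-0.1,0],[0,-0.1,0]],"spin":[0,0,0,0,0,0,0,0,0,0]}'; python3 - <<'E'
from h import *
cv2.imwrite("pics/t8.png",env.grab_frame("top")[...,::-1])
a=cv2.inRange(cv2.cvtColor(cv2.imread("pics/t8.png"),cv2.COLOR_BGR2HSV),(10,90,60),(30,255,255))
b=cv2.inRange(cv2.cvtColor(cv2.imread("pics/top0.png"),cv2.COLOR_BGR2HSV),(10,90,60),(30,255,255))
for k in(a,b):
    k=k[150:300,140:178];ys,xs=np.nonzero(k);print(len(ys),[(xs.min()+140,xs.max()+140,ys.min()+150,ys.max()+150)] if len(ys) else 0)
E
```

```text
time_s: 18.6
ee_pos: [585.3, 99.9, 108.1]
ee_rot: [180.0, -0.0, 96.3]
force: [-0.3, 0.2, -1.1]
gripper_width: 21.6
gripper_force: 29.8
63 [(np.int64(140), np.int64(173), np.int64(155), np.int64(211))]
93 [(np.int64(142), np.int64(173), np.int64(155), np.int64(202))]
```

The link follows: its front edge moved from row 202 to 211 in the top view. I'll continue.

```bash
python3 -m jog '{"jaw":[18,18,18,18,18,18,18,18,18,18],"slide":[[0,-0.12,0],[0,-0.15,0],[0,-0.15,0],[0,-0.15,0],[0,-0.15,0],[0,-0.15,0],[0,-0.15,0],[0,-0.15,0],[0,-0.15,0],[0,-0.15,0]],"spin":[0,0,0,0,0,0,0,0,0,0]}'
```

```text
time_s: 19.65
ee_pos: [541.3, 95.0, 108.1]
ee_rot: [180.0, -0.0, 96.3]
force: [0.5, -0.4, -1.0]
gripper_width: 21.9
gripper_force: 29.8
```

```bash
python3 -m jog '{"jaw":[18,18,18,18,18,18,18,18,18,18],"slide":[[0,-0.15,0],[0,-0.15,0],[0,-0.15,0],[0,-0.15,0],[0,-0.15,0],[0,-0.15,0],[0,-0.15,0],[0,-0.15,0],[0,-0.15,0],[0,-0.15,0]],"spin":[0,0,0,0,0,0,0,0,0,0]}'
```

```text
time_s: 20.65
ee_pos: [496.6, 90.1, 108.0]
ee_rot: [180.0, -0.0, 96.3]
force: [-0.2, 0.5, -1.2]
gripper_width: 21.5
gripper_force: 29.8
```

```bash
python3 -m jog '{"jaw":[18,18,18,18,18,18,18,18,18,18],"slide":[[0,-0.15,0],[0,-0.15,0],[0,-0.15,0],[0,-0.15,0],[0,-0.15,0],[0,-0.15,0],[0,-0.15,0],[0,-0.15,0],[0,-0.15,0],[0,-0.1,0]],"spin":[0,0,0,0,0,0,0,0,0,0]}'
```

```text
time_s: 21.65
ee_pos: [453.2, 85.3, 108.0]
ee_rot: [-180.0, -0.0, 96.3]
force: [0.7, 0.1, -0.7]
gripper_width: 22.0
gripper_force: 29.8
```

```bash
python3 -m jog '{"jaw":[18,18,18,18,18,18,18],"slide":[[0,-0.15,0],[0,-0.15,0],[0,-0.15,0],[0,-0.15,0],[0,-0.05,0],[0,0,0],[0,0,0]],"spin":[0,0,0,0,0,0,0]}'; python3 - <<'E'
from h import *
m=env.camera_model("wrist");im=env.grab_frame("wrist");t=env.grab_frame("top")
cv2.imwrite("pics/w9.png",im[...,::-1]);cv2.imwrite("pics/t9.png",t[...,::-1])
for n,i,mm,roi in(("top",t,None,(150,310,135,190)),("wrist",im,m,(130,230,180,330))):
    h=cv2.cvtColor(i,cv2.COLOR_RGB2HSV);a,b,c,d=roi
    k=cv2.inRange(h,(10,90,60),(30,255,255))[a:b,c:d]
    N,_,st,ce=cv2.connectedComponentsWithStats(k)
    for q in st[1:]:
        if q[4]>15:
            x0,y0,w,hh=q[0]+c,q[1]+a,q[2],q[3];print(n,q[4],(x0,y0,w,hh),[onz(n,u,v,26,mm)[:2].round(1).tolist() for u,v in((x0,y0),(x0+w,y0+hh))])
E
```

```text
time_s: 22.35
ee_pos: [434.4, 83.2, 108.1]
ee_rot: [180.0, -0.0, 96.3]
force: [-0.0, 0.1, -1.7]
gripper_width: 21.7
gripper_force: 29.8
top 121 (np.int32(159), np.int32(260), np.int32(15), np.int32(25)) [[466.5, 92.4], [412.8, 68.2]]
top 71 (np.int32(155), np.int32(267), np.int32(8), np.int32(12)) [[454.0, 101.8], [428.0, 88.5]]
wrist 558 (np.int32(237), np.int32(176), np.int32(48), np.int32(22)) [[415.5, 91.2], [464.9, 74.0]]
wrist 903 (np.int32(237), np.int32(203), np.int32(37), np.int32(27)) [[418.0, 63.6], [458.6, 38.3]]
```

The link spans x ≈ 416–464, and the cover edge is at ≈ 480, so it is clear by about 15 mm. I'll back off a little and lift straight out.

```bash
python3 -m jog '{"jaw":[18,18,18,18,18,18,18,18,18,18],"slide":[[0,0.08,0],[0,0.07,0],[0,0,0],[0,0,-0.1],[0,0,-0.2],[0,0,-0.5],[0,0,-0.9],[0,0,-0.9],[0,0,-0.9],[0,0,-0.9]],"spin":[0,0,0,0,0,0,0,0,0,0]}'; python3 - <<'E'
from h import *
s=env.state();print(s["ee_pos"],s["force"])
m=env.camera_model("wrist");im=env.grab_frame("wrist");t=env.grab_frame("top")
cv2.imwrite("pics/w10.png",im[...,::-1]);cv2.imwrite("pics/t10.png",t[...,::-1])
a,b,c,d=120,230,180,330
k=cv2.inRange(cv2.cvtColor(im,cv2.COLOR_RGB2HSV),(10,90,60),(30,255,255))[a:b,c:d]
N,_,st,ce=cv2.connectedComponentsWithStats(k)
for q in st[1:]:
    if q[4]>15:
        x0,y0,w,hh=q[0]+c,q[1]+a,q[2],q[3];print(q[4],(x0,y0,w,hh),[onz("wrist",u,v,26,m)[:2].round(1).tolist() for u,v in((x0,y0),(x0+w,y0+hh))])
y=np.radians(96.3);e=np.array([507.3,-316.6])-s["ee_pos"][:2];print(e@[np.cos(y),np.sin(y)]/30,e@[np.sin(y),-np.cos(y)]/30)
E
```

```text
time_s: 23.45
ee_pos: [438.6, 83.6, 241.7]
ee_rot: [180.0, -0.0, 96.3]
force: [0.1, 0.4, -1.8]
gripper_width: 21.7
gripper_force: 29.8
[438.60653455  83.64749902 241.73510679] [ 0.11611115  0.44013377 -1.78099431]
424 (np.int32(239), np.int32(153), np.int32(34), np.int32(16)) [[414.9, 90.8], [465.3, 73.1]]
907 (np.int32(237), np.int32(203), np.int32(37), np.int32(27)) [[419.1, 16.4], [479.1, -20.9]]
-13.512280554973277 0.811924632628281
```

The pick is out and the link stays flat and clear (x 415–465). I'll return to the stand at the recorded grasp pose.

```bash
python3 -m jog '{"jaw":[18,18,18,18,18,18,18,18,18,18],"slide":[[-0.5,0.03,0],[-0.9,0.054,0],[-0.9,0.054,0],[-0.9,0.054,0],[-0.9,0.054,0],[-0.9,0.054,0],[-0.9,0.054,0],[-0.9,0.054,0],[-0.9,0.054,0],[-0.9,0.054,0]],"spin":[0,0,0,0,0,0,0,0,0,0]}'; python3 -m jog '{"jaw":[18,18,18,18,18,18,18,18,18,18],"slide":[[-0.9,0.054,0],[-0.9,0.054,0],[-0.9,0.054,0],[-0.9,0.054,0],[-0.9,0.054,0],[-0.41,0.02,0],[0,0,0],[0,0,0],[0,0,0],[0,0,0]],"spin":[0,0,0,0,0,0,1,1,0.98,0.02]}';python3 -m jog '{"jaw":[18,18,18],"slide":[[0,0,0],[0,0,0],[0,0,0]],"spin":[0,0,0]}'
```

```text
time_s: 24.55
ee_pos: [482.0, -171.9, 238.9]
ee_rot: [-179.9, -0.1, 96.3]
force: [0.1, -0.1, -0.9]
gripper_width: 21.9
gripper_force: 29.8
time_s: 25.55
ee_pos: [507.0, -315.7, 239.3]
ee_rot: [-179.9, -0.1, 72.3]
force: [-0.3, 0.1, -0.5]
gripper_width: 21.8
gripper_force: 29.8
time_s: 25.85
ee_pos: [507.3, -316.3, 239.9]
ee_rot: [-180.0, -0.0, 72.4]
force: [0.5, -0.3, -1.8]
gripper_width: 22.4
gripper_force: 29.8
```

```bash
python3 -m jog '{"jaw":[18,18,18,18,18,18],"slide":[[0,0,0.4],[0,0,0.7],[0,0,0.6],[0,0,0.3],[0,0,0],[0,0,0]],"spin":[0,0,0,0,0,0]}'; python3 -m jog '{"jaw":[18,18,18,18,18,18],"slide":[[0,0,0.4],[0,0,0.5],[0,0,0.5],[0,0,0.3],[0,0,0.1],[0,0,0]],"spin":[0,0,0,0,0,0]}'
```

```text
time_s: 26.45
ee_pos: [507.7, -316.7, 180.3]
ee_rot: [180.0, 0.0, 72.3]
force: [0.6, 0.6, -0.7]
gripper_width: 21.8
gripper_force: 29.8
time_s: 27.05
ee_pos: [507.5, -316.5, 125.9]
ee_rot: [-180.0, -0.0, 72.3]
force: [0.2, -1.4, -0.6]
gripper_width: 22.2
gripper_force: 29.8
```

```bash
python3 -m jog '{"jaw":[18,18,18,18],"slide":[[0,0,0.1],[0,0,0.03],[0,0,0],[0,0,0]],"spin":[0,0,0,0]}'
```

```text
time_s: 27.45
ee_pos: [507.5, -316.6, 122.4]
ee_rot: [180.0, 0.0, 72.3]
force: [-0.2, 0.1, -1.3]
gripper_width: 21.8
gripper_force: 29.8
```

```bash
python3 -m jog '{"jaw":[18,18,18],"slide":[[0,0,0.04],[0,0,0],[0,0,0]],"spin":[0,0,0]}'
```

```text
time_s: 27.75
ee_pos: [507.4, -316.5, 120.9]
ee_rot: [-180.0, -0.0, 72.3]
force: [-0.0, 0.2, -0.5]
gripper_width: 21.7
gripper_force: 29.8
```

```bash
python3 -m jog '{"jaw":[18,18,18],"slide":[[0,0,0.03],[0,0,0],[0,0,0]],"spin":[0,0,0]}'
```

```text
time_s: 28.05
ee_pos: [507.5, -316.6, 120.1]
ee_rot: [180.0, -0.0, 72.3]
force: [0.4, -0.3, -0.5]
gripper_width: 21.7
gripper_force: 29.8
```

```bash
python3 -m jog '{"jaw":[18,18,18],"slide":[[0,0,0.02],[0,0,0],[0,0,0]],"spin":[0,0,0]}'
```

```text
time_s: 28.35
ee_pos: [507.6, -316.6, 119.9]
ee_rot: [180.0, 0.0, 72.3]
force: [0.4, 0.4, 3.9]
gripper_width: 21.6
gripper_force: 29.8
```

The flange is on the rails (about 4 N). I'll release slowly, then rise.

```bash
python3 -m jog '{"jaw":[24,26,30,36,44,54,60,60,60,60],"slide":[[0,0,0],[0,0,0],[0,0,0],[0,0,0],[0,0,0],[0,0,0],[0,0,0],[0,0,0],[0,0,0],[0,0,0]],"spin":[0,0,0,0,0,0,0,0,0,0]}'; python3 -m jog '{"jaw":[60,60,60,60,60,60,60,60],"slide":[[0,0,-0.2],[0,0,-0.5],[0,0,-0.8],[0,0,-0.8],[0,0,-0.8],[0,0,-0.8],[0,0,0],[0,0,0]],"spin":[0,0,0,0,0,0,0,0]}'; python3 - <<'E'
from h import *
t=env.grab_frame("top");s=env.grab_frame("scene");w=env.grab_frame("wrist")
o=np.zeros((600,800,3),np.uint8)
o[:300,:400]=cv2.resize(s[100:220,170:330],(400,300),interpolation=cv2.INTER_CUBIC)
o[:300,400:]=cv2.resize(t[200:320,90:250],(400,300),interpolation=cv2.INTER_CUBIC)
o[300:,:400]=cv2.resize(w,(400,300),interpolation=cv2.INTER_AREA)
o[300:,400:]=cv2.resize(w[140:260,180:340],(400,300),interpolation=cv2.INTER_CUBIC)
cv2.imwrite("pics/end.png",o[...,::-1])
E
```

```text
time_s: 29.35
ee_pos: [507.5, -316.5, 119.4]
ee_rot: [180.0, -0.0, 72.3]
force: [0.4, 0.4, -0.6]
gripper_width: 60.1
gripper_force: 0.0
time_s: 30.15
ee_pos: [507.4, -316.5, 236.6]
ee_rot: [180.0, 0.0, 72.3]
force: [0.1, 0.5, -0.8]
gripper_width: 60.1
gripper_force: 0.0
```

View pics/end.png

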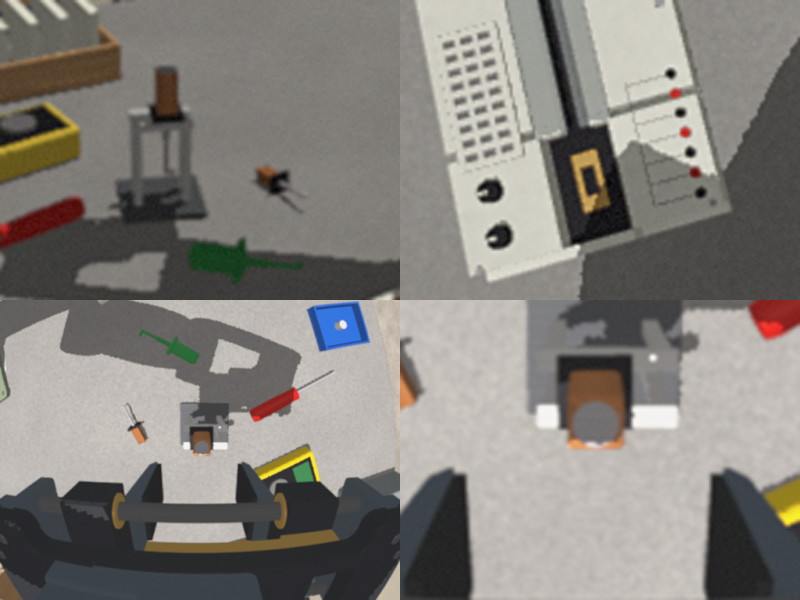

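The pick hangs upright on the rails at (165,95), the link lies flat in the open well at (590,180), clear of the covers, and the gripper touches nothing.

```bash
python3 -c "
from workcell import env
print(env.job_done())"
```

```text
the job is handed in; nothing more can be done
None
```

The job is handed in: the link lies flat in the open well about 15 mm clear of the covers, the pick hangs back on its stand, and it took about 30 s with low forces throughout.

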